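# Lay out the mate row on the balcony shelf

## Task

Lay out the mate row on the oak shelf: the bamboo lid goes on top of the open glass canister, the orange sugar pot between the canister and the chrome straw stand on the square cork, the mint-green gourd on the round cork at the canister's end of the row, and the pink gourd on the round cork at the straw stand's end, everything upright and centred on its place. One of the gourds is standing in the sugar pot's place to begin with and has to go to its own place first. Leave the pale blue gourd, the canister and the straw stand where they are.

Things in the scene. Friction and masses are not known exactly. Their poses are not given: they have to be found in the camera images.
- mint_gourd: Mint-green ceramic mate gourd, an open cup standing upright: 90 mm tall, belly 66 mm across at 30 mm up, straight neck 52 mm across from 58 mm up to the rim, wall 4 mm, foot 48 mm across, about 0.2 kg. Origin: centre of its underside; z up its axis. Round, so its yaw means nothing.
- pink_gourd: Pink ceramic mate gourd, an open cup standing upright: 90 mm tall, belly 66 mm across at 30 mm up, straight neck 52 mm across from 58 mm up to the rim, wall 4 mm, foot 48 mm across, about 0.2 kg. Origin: centre of its underside; z up its axis. Round, so its yaw means nothing.
- sugar_pot: Orange plastic sugar pot, closed for good: straight round body 62 mm across and 58 mm tall, cap 64 mm across up to 64 mm, small white knob 18 mm across on top up to 78 mm; about 0.2 kg. Take it by the body. Origin: centre of its underside; z up. Round.
- bamboo_lid: Loose bamboo lid, right way up, 0.09 kg. From below: cork plug 60 mm across, 10 mm deep; bamboo disc 86 mm across (10 to 22 mm up); dark wooden knob 24 mm across (22 to 52 mm up). Origin: centre of the plug's underside; z up. Seated, the plug sits in the canister's mouth (6 mm to spare all round), the disc on its rim, the lid's origin 90 mm above the canister's.
- canister: Open clear glass canister, bamboo band at the foot, steel band near the rim: 80 mm across outside, 72 mm inside, 100 mm tall, 0.7 kg, standing loose in the row, halfway between the square cork and one of the round corks (which one varies). Origin: centre of its underside; z up.
- straw_stand: Chrome stand holding three upright metal drinking straws: foot 68 mm across, 170 mm tall, about 0.55 kg, standing loose in the row halfway between the square cork and the other round cork. Origin: centre of its underside; z up.
- cork_mid: Square cream-coloured cork, 80 mm, the middle place of the row; a gourd (mint or pink) stands on it at the start. Flat inlay flush with the oak, fixed. Origin: its centre, at the height of the shelf top.  The corks lie in one straight row, 220 mm apart, running roughly left to right (y), turned by up to 0.15 rad.
- cork_left: Round cream-coloured cork, 80 mm across, at the left (+y) end of the row. Flat inlay flush with the oak, fixed. Origin: its centre, at the height of the shelf top. 
- cork_right: Round cream-coloured cork, 80 mm across, at the right (-y) end of the row. Flat inlay flush with the oak, fixed. Origin: its centre, at the height of the shelf top. 
- blue_gourd: Pale blue, otherwise like the others: ceramic mate gourd, an open cup standing upright: 90 mm tall, belly 66 mm across at 30 mm up, straight neck 52 mm across from 58 mm up to the rim, wall 4 mm, foot 48 mm across, about 0.2 kg. Origin: centre of its underside; z up its axis. Round, so its yaw means nothing. It stays where it is.
There are look-alikes about, which are no part of the job. Leave any purple look-alike of the pink_gourd alone.

How it is judged:
By the outcome, as a careful person would: the job done as asked, in the order asked, and still so for the second after the job is handed in, with the robot touching nothing.
It also fails if it takes over 112 s, if anything falls off the work surface, if the arm or the gripper's body presses on something with over 40 N, if the wrist force passes 120 N, or if a joint passes its speed limit or range.

## Robot

A 6-joint arm with a two-finger parallel gripper is mounted at the origin on the work surface. World frame = base frame: x ahead of the robot, y to its left, z up, the work surface at z = 0. Lengths are in m, angles in rad, forces in N, time in s.
With the tool pointing down it reaches from about 0.375 to 0.975 m from the base axis. Payload 3.8 kg.
Tool frame: the origin (TCP) lies midway between the tips of the shut fingers; the grasp point (between the pads) lies 19 mm behind it; x points along the fingers, y is the direction in which the jaws open and shut, and the axes are right-handed (so a half turn about x gives the same grasp; the last joint's range is limited). The gripper opens to 88 mm and grips with 3 to 60 N. Pads are 18 mm wide; open, the fingers measure 123 mm over their backs; the gripper's body (75 mm by 187 mm) begins 45 mm behind the grasp point.
Start: joints at [1.153, 0.264, 1.604, -0, 1.274, -0.037], TCP at [0.251, 0.627, 0.239] pointing down, gripper open.
Joint ranges: [-2.63, 2.63], [-0.94, 2.18], [0.31, 2.57], [-1.31, 4.45], [0, 2.66], [-2.55, 2.55]. Speed limits (rad/s): [2.57, 2.57, 3.14, 3.14, 3.14, 3.14].

## Interface

Orientations are given as a rotation vector (axis times angle).
In Python, from cell import manip, inverse_kinematics, cams, order gives the robot as it stands. Calls block until the motion is done:
- manip.move_pose(position, orientation): joint-space move of the TCP to a pose.
- manip.move_linear(position, rate=0.15, rot=None): straight line of the TCP; rot=None keeps the orientation; rate is the mean speed in m/s.
- manip.set_joints(angles): joint-space move.
- manip.set_gripper(opening, force=None): finger opening in m; force is the grip in N (None keeps the last); returns when the fingers have stopped.
- manip.dwell(seconds).
- inverse_kinematics(position, orientation): joint angles nearest the present ones, or None.
- manip.state(): the state.
- cams.capture(name): name is "scene" or "top" or "wrist"; returns a dict with "image" (400x640x3 uint8, blue, green, red), "z_map" (400x640 float32, m along the optical axis (not along the pixel's ray), 0 where there is no reading), "intrinsics" (3x3 intrinsics, pixels), "k1" (the pictures are not rectified: a ray, as slopes to the right and down, at radius r is drawn at 1 + k1 r^2 times it, then the intrinsics apply), "position" and "orientation" of the camera in the world; the wrist camera has in their place "T_tool_cam" (4x4, takes a point from camera to tool coordinates, whose origin is the TCP and whose axes are the tool frame's). Camera axes: x right, y down, z forward; pixel columns grow to the right and rows downward; lengths in m; the calibration is good to about 2 mm. A picture is of the moment at which its call begins: read the wrist's pose just before it.
A pose or a line that the arm cannot do raises manip.IKError and nothing moves.
- order.close_job(): hands the job in, once; it reports no verdict.
The state is a dict: "clock": time; "joint_pos": joint angles; "joint_velocities": joint speeds; "tau": joint torques, N m; "tool_pos": TCP position; "tcp_rot": TCP orientation; "contact_force": force on the tool from outside, world axes, zero at the start; "moment": the same for the moment, N m; "gripper_width": finger opening in m.
Only numpy, scipy, OpenCV 4.12 (cv2) and the standard library are available. Lean on these libraries where they do the work, as an engineer would, in place of code of your own. Each camera call takes 0.05 s, during which the arm holds its last target.

## Working session

There is one attempt and no reset: what is moved stays moved. The work goes in short steps, each a Python script; the robot and the scene stay as the last script left them, time stands still between calls to the robot, and variables do not carry over. Pictures are saved under pics/ and viewed, and the job is handed in when it is done.

```bash
ls; mkdir -p pics
python3 - <<'E'
from cell import manip,cams
import cv2,numpy as np
for n in ("scene","top","wrist"):
    c=cams.capture(n); cv2.imwrite(f"pics/{n}0.png",c["image"]); np.savez(f"{n}0.npz",**c)
    print(n,c["intrinsics"].tolist(),c["k1"],c.get("position"),c.get("orientation"),c.get("T_tool_cam"))
s=manip.state();print(s)
E
```

```text
pics
scene [[361.8077528989395, 0.0, 312.6974503181147], [0.0, 361.8077528989395, 203.9987886949331], [0.0, 0.0, 1.0]] -0.03285302567459554 [ 1.03496061 -0.65878499  0.57050999] [-2.07975045 -0.65219829  0.32491995] None
top [[394.710680661201, 0.0, 322.89510901133406], [0.0, 394.710680661201, 194.0752136020479], [0.0, 0.0, 1.0]] 0.02022020439393178 [0.5512885  0.02100937 0.91029401] [-2.17555306  2.23715068 -0.07045369] None
wrist [[279.0160511391064, 0.0, 324.199325582851], [0.0, 279.0160511391064, 196.3901637947193], [0.0, 0.0, 1.0]] -0.044637875347603835 None None [[ 6.97462686e-04 -3.11439858e-01  9.50265609e-01 -1.45414201e-01]
 [ 9.99998913e-01 -1.01717218e-03 -1.06733305e-03  2.36563100e-04]
 [ 1.29899380e-03  9.50265321e-01  3.11438810e-01 -8.06419318e-02]
 [ 0.00000000e+00  0.00000000e+00  0.00000000e+00  1.00000000e+00]]
{'clock': 0.15, 'joint_pos': array([ 1.15313865e+00,  2.64586978e-01,  1.60503917e+00, -2.95366502e-05,
        1.27367268e+00, -3.68926807e-02]), 'joint_velocities': array([ 9.65245135e-05, -1.12509473e-03, -3.92117635e-03,  1.29061087e-03,
        1.44316005e-03,  1.44210569e-03]), 'tau': array([ 9.71066947e-04, -5.02847457e+01, -3.57468975e+01,  7.30751781e-02,
        2.47951486e-02, -1.11274280e-04]), 'tool_pos': array([0.25064054, 0.62616706, 0.23768078]), 'tcp_rot': array([ 0.29741582,  1.55043391, -0.30005009]), 'contact_force': array([-0.0202776 , -0.42501707, -0.11158024]), 'moment': array([ 0.00661034,  0.00453234, -0.00230116]), 'gripper_width': 0.08792800342902701}
```

View pics/top0.png

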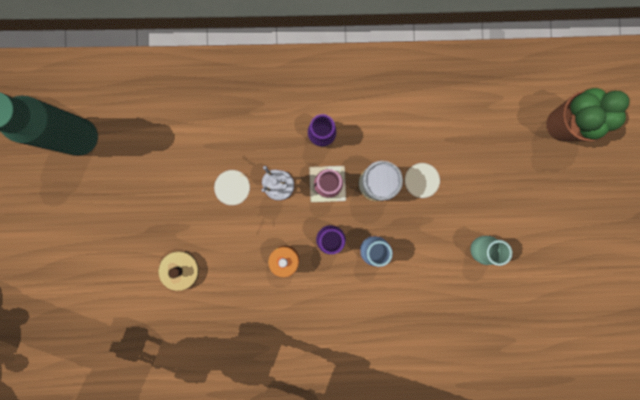

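View pics/scene0.png

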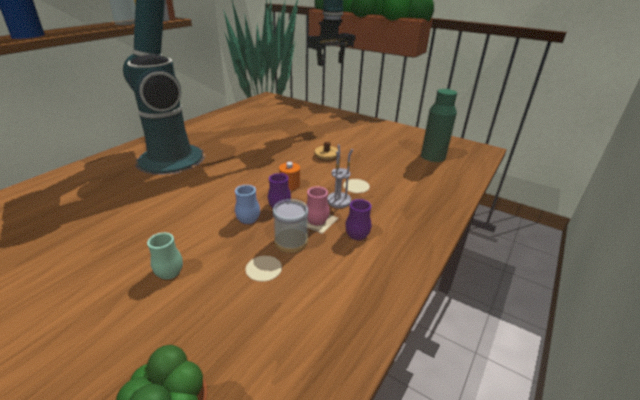

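View pics/wrist0.png

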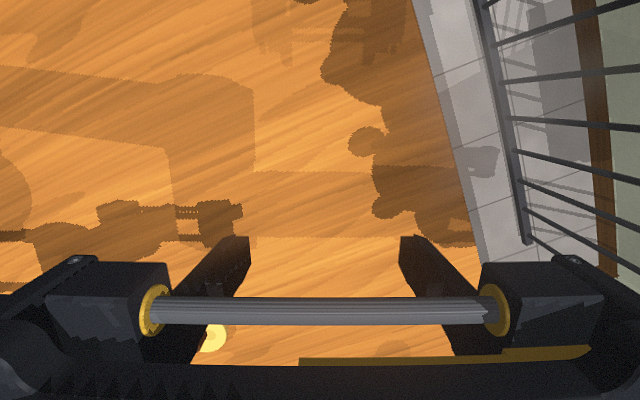

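Top view: the corks are at (232,187), (328,183) and (423,180). The straw stand is at (278,184), the canister at (381,181), and the pink gourd is on the square cork at (328,181). The mint gourd is at (497,252), the orange pot at (283,262), the lid at (178,271) and the blue gourd at (377,252). The two purple look-alikes are at (322,130) and (331,240). Next I'll measure these positions.

```bash
cat > h.py <<'E'
import numpy as np,cv2
from scipy.spatial.transform import Rotation as R
def rays(c,uv):
    K=c["intrinsics"];k=float(c["k1"])
    d=(np.atleast_2d(uv).astype(float)-K[:2,2])/np.array([K[0,0],K[1,1]])
    x=d.copy()
    for _ in range(8): x=d/(1+k*(x**2).sum(1,keepdims=True))
    return np.c_[x,np.ones(len(x))]
def pose(c,tool=None):
    if tool is None: return R.from_rotvec(c["orientation"]).as_matrix(),np.array(c["position"])
    p,r=tool;T=np.array(c["T_tool_cam"]);M=R.from_rotvec(r).as_matrix()
    return M@T[:3,:3],M@T[:3,3]+p
def onplane(c,uv,z,tool=None):
    Rm,p=pose(c,tool);d=rays(c,uv)@Rm.T
    return p+d*((z-p[2])/d[:,2])[:,None]
def cloud(c,tool=None):
    Rm,p=pose(c,tool);H,W=c["z_map"].shape
    u,v=np.meshgrid(np.arange(W),np.arange(H))
    P=rays(c,np.c_[u.ravel(),v.ravel()])*c["z_map"].reshape(-1,1)
    P=P@Rm.T+p;P[c["z_map"].ravel()==0]=np.nan
    return P.reshape(H,W,3)
def fitc(P):
    A=np.c_[2*P[:,:2],np.ones(len(P))];b=(P[:,:2]**2).sum(1)
    s=np.linalg.lstsq(A,b,rcond=None)[0]
    return s[:2],np.sqrt(s[2]+s[0]**2+s[1]**2)
E
python3 - <<'E'
from h import *
np.set_printoptions(precision=4,suppress=True)
c=dict(np.load("top0.npz",allow_pickle=True));C=cloud(c)
print("table z",np.nanmedian(C[290:310,40:100,2]),np.nanmedian(C[60:100,200:280,2]))
hsv=cv2.cvtColor(c["image"],cv2.COLOR_BGR2HSV)
for n,(u,v) in dict(mint=(497,252),pink=(328,181),pot=(283,262),lid=(178,271),blue=(377,252),can=(381,181),straw=(278,184),cl=(232,187),cr=(423,180),p1=(322,130),p2=(331,240)).items():
    w=C[v-28:v+29,u-28:u+29].reshape(-1,3);w=w[np.isfinite(w[:,2])]
    zm=np.percentile(w[:,2],[50,90,97,99.8])
    print(n,"px",u,v,"hsv",hsv[v,u],"z pct",zm)
# cork masks
m=((hsv[...,1]<70)&(hsv[...,2]>150)).astype(np.uint8)
n,l,st,ce=cv2.connectedComponentsWithStats(m)
for i in range(1,n):
    if st[i,4]>80: print(st[i],ce[i])
for (u0,v0,u1,v1) in [(210,165,255,210),(400,160,445,205)]:
    a=hsv[v0:v1,u0:u1]; print(a[22,22],a[2,2])
E
python3 -c "
import cv2
a=cv2.imread('pics/top0.png')[110:300,140:540]
cv2.imwrite('pics/topcrop.png',cv2.resize(a,(800,380),interpolation=cv2.INTER_CUBIC))"
```

```text
table z -0.0004931300100621261 -0.0003512680566800652
mint px 497 252 hsv [76 57 76] z pct [0.0005 0.0693 0.0887 0.0916]
pink px 328 181 hsv [172  82 115] z pct [0.0004 0.0378 0.0885 0.0919]
pot px 283 262 hsv [ 90   1 218] z pct [0.0002 0.0638 0.0658 0.0792]
lid px 178 271 hsv [ 11 121  59] z pct [0.0009 0.023  0.0476 0.0535]
blue px 377 252 hsv [107  76 114] z pct [0.0002 0.0494 0.0887 0.0921]
can px 381 181 hsv [112  14 201] z pct [0.0015 0.0937 0.0998 0.1022]
straw px 278 184 hsv [113  12 185] z pct [0.0002 0.0943 0.1021 0.1672]
cl px 232 187 hsv [ 30  15 214] z pct [-0.0001  0.0021  0.003   0.0046]
cr px 423 180 hsv [ 20  45 159] z pct [0.0001 0.0026 0.0922 0.1019]
p1 px 322 130 hsv [136 129  71] z pct [0.0002 0.0504 0.0886 0.0914]
p2 px 331 240 hsv [137 131  74] z pct [0.0001 0.0372 0.0888 0.0914]
[ 149   27  471   20 4930] [362.6698  36.2296]
[621  27  19   8 144] [629.8403  30.3542]
[ 363  161   39   39 1116] [382.5009 179.6389]
[406 163  34  35 929] [422.591 179.789]
[310 166  35  28 365] [327.2438 174.7616]
[262 169  31  23 416] [276.7043 180.4808]
[ 214  170   36   35 1007] [231.4796 187.1033]
[311 188  35  14 209] [328.0766 197.5646]
[265 191  25   9 151] [276.7219 194.7285]
[366 241  26  26 214] [378.3364 253.4533]
[486 240  26  26 190] [498.7368 253.1526]
[ 30  15 214] [ 14 130 157]
[ 20  43 161] [ 13 130 153]
```

View pics/topcrop.png

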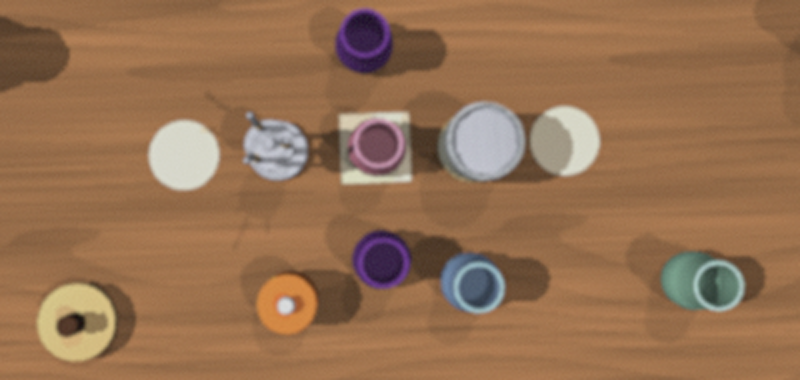

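```bash
cat > meas.py <<'E'
from h import *
np.set_printoptions(precision=4,suppress=True)
def ell(c,mask,z,tool=None,hull=True,near=None):
    """largest blob (or nearest `near`) outline -> rays on plane z -> circle fit"""
    cs,_=cv2.findContours(mask.astype(np.uint8),cv2.RETR_EXTERNAL,cv2.CHAIN_APPROX_NONE)
    if near is not None: 
        cs=[k for k in cs if len(k)>12]; 
        k=min(cs,key=lambda k:np.hypot(*(k[:,0].mean(0)-near)))
    else: k=max(cs,key=cv2.contourArea)
    if hull: k=cv2.convexHull(k)
    P=onplane(c,k[:,0],z,tool); return fitc(P),cv2.minEnclosingCircle(k)
def topmeas(c,zl=dict(),want=None):
    C=cloud(c);o={}
    for n,(xy,lo,hi,rad) in want.items():
        d=np.hypot(C[...,0]-xy[0],C[...,1]-xy[1]);m=(d<rad)&(C[...,2]>lo)&(C[...,2]<hi)
        v,u=np.nonzero(m);P=C[m]
        (f,_)=ell(c,m,(lo+hi)/2) if len(u) else ((0,0),0)
        o[n]=f; print(n,"n",len(u),"mid",(P[:,:2].max(0)+P[:,:2].min(0))/2,"z",np.median(P[:,2]),"fit",f[0],"r %.4f"%f[1])
    return o
E
python3 - <<'E'
from meas import *
c=dict(np.load("top0.npz",allow_pickle=True))
px=dict(mint=(498,252,.085,.097,.05),pink=(329,181,.085,.097,.05),blue=(377,252,.085,.097,.05),pot=(283,262,.060,.068,.05),lid=(178,271,.018,.027,.06),can=(381,181,.095,.105,.06))
w={n:(onplane(c,[[a,b]],(lo+hi)/2)[0,:2],lo,hi,r) for n,(a,b,lo,hi,r) in px.items()}
topmeas(c,want=w)
hsv=cv2.cvtColor(c["image"],cv2.COLOR_BGR2HSV)
C=cloud(c)
m=(hsv[...,1]<75)&(hsv[...,2]>110)&(abs(C[...,2])<.012)
for n,(u,v) in dict(left=(231.5,187),right=(422.6,180)).items():
    k=m.copy();uu,vv=np.meshgrid(np.arange(640),np.arange(400));k&=(np.hypot(uu-u,vv-v)<24)
    (f,e)=ell(c,k,0);print(n,f,e)
k=((hsv[...,1]<75)&(hsv[...,2]>110));k[:,:304]=0;k[:,350:]=0;k[:160]=0;k[206:]=0
pts=np.argwhere(k)[:,::-1].astype(np.float32);r=cv2.minAreaRect(pts);print(r,onplane(c,[r[0]],0))
bx=cv2.boxPoints(r);print(onplane(c,bx,0)[:,:2])
m=(C[...,2]<.03)&(C[...,2]>.002)
import cell
# gripper orientation
from scipy.spatial.transform import Rotation as R
print(R.from_rotvec(cell.manip.state()["tcp_rot"]).as_matrix())
# straw foot
c2=dict(np.load("scene0.npz",allow_pickle=True));C2=cloud(c2)
for nm,Q in (("top",C),("scene",C2)):
    q=Q.reshape(-1,3);
    a=onplane(c,[[278,184]],.05)[0]
    s=q[(np.hypot(*(q[:,:2]-a[:2]).T)<.055)&(q[:,2]>.006)]
    for lo,hi in ((.006,.03),(.03,.1),(.1,.13),(.13,.18)):
        t=s[(s[:,2]>lo)&(s[:,2]<hi)]
        if len(t): print(nm,lo,len(t),t.min(0),t.max(0))
E
```

```text
mint n 169 mid [ 0.4577 -0.3543] z 0.08894230403120851 fit [ 0.4579 -0.3533] r 0.0257
pink n 144 mid [ 0.615  -0.0065] z 0.08924985264434698 fit [ 0.6148 -0.0064] r 0.0254
blue n 154 mid [ 0.4626 -0.1049] z 0.08928965961875779 fit [ 0.4628 -0.1053] r 0.0255
pot n 638 mid [0.4482 0.0955] z 0.0635297685883881 fit [0.4482 0.0951] r 0.0313
lid n 1041 mid [0.4309 0.3299] z 0.021630627009195602 fit [0.4314 0.3295] r 0.0423
can n 247 mid [ 0.6143 -0.1171] z 0.09924638876044134 fit [ 0.6139 -0.1166] r 0.0395
left (array([0.6149, 0.2139]), np.float64(0.041030049159331734)) ((231.4545440673828, 187.18182373046875), 18.054649353027344)
right (array([ 0.6196, -0.2262]), np.float64(0.04083365998352467)) ((421.8500061035156, 180.14999389648438), 17.82269287109375)
((327.20684814453125, 183.58493041992188), (35.383148193359375, 35.531192779541016), 87.87889862060547) [[ 0.6172 -0.0063  0.    ]]
[[ 0.6578  0.0352]
 [ 0.6587 -0.0471]
 [ 0.5766 -0.0476]
 [ 0.5759  0.0344]]
[[-0.0007  0.3716  0.9284]
 [-0.0016  0.9284 -0.3716]
 [-1.     -0.0017 -0.    ]]
top 0.006 246 [0.584  0.0742 0.0063] [0.6481 0.1359 0.0253]
top 0.03 402 [0.5915 0.0814 0.0351] [0.6418 0.1316 0.0997]
top 0.1 39 [0.5964 0.0835 0.1   ] [0.636  0.1172 0.1299]
top 0.13 74 [0.5943 0.08   0.13  ] [0.6399 0.1239 0.1692]
scene 0.006 246 [0.5825 0.0708 0.0061] [0.6485 0.1368 0.029 ]
scene 0.03 284 [0.5904 0.0767 0.03  ] [0.6407 0.1308 0.0994]
scene 0.1 60 [0.6014 0.0805 0.1005] [0.6372 0.1194 0.1291]
scene 0.13 88 [0.5923 0.0771 0.1314] [0.6407 0.119  0.1659]
```

Run:
```python
from meas import *
c=dict(np.load("scene0.npz",allow_pickle=True))
w=dict(mint=((.458,-.3533),.085,.097,.05),pink=((.615,-.0064),.085,.097,.05),pot=((.448,.0951),.060,.068,.05),lid=((.431,.3295),.018,.027,.06),can=((.614,-.1166),.094,.105,.06))
topmeas(c,want=w)
hsv=cv2.cvtColor(c["image"],cv2.COLOR_BGR2HSV);C=cloud(c)
m=(hsv[...,1]<75)&(hsv[...,2]>110)&(abs(C[...,2])<.012)
for n,p in dict(left=(.6149,.2139),right=(.6196,-.2262)).items():
    k=m&(np.hypot(C[...,0]-p[0],C[...,1]-p[1])<.055);f,e=ell(c,k,0);print(n,f,e)
from cell import inverse_kinematics as ik
def rv(yaw): # jaw dir yaw; tool x down, tool y=(cos,sin,0)
    y=np.array([np.cos(yaw),np.sin(yaw),0]);x=np.array([0,0,-1.]);return R.from_matrix(np.c_[x,y,np.cross(x,y)]).as_rotvec()
for n,p in dict(pink=(.615,-.0064),left=(.6149,.2139)).items():
  for d in (0,34,90,-90,140,146,180,214,-140):
    q=ik(np.r_[p,.054],rv(np.radians(d)));print(n,d,q)
```

```text
mint n 178 mid [ 0.457  -0.3565] z 0.08869997948184768 fit [ 0.4604 -0.3582] r 0.0275
pink n 96 mid [ 0.6137 -0.008 ] z 0.08829928058436004 fit [ 0.6172 -0.014 ] r 0.0266
pot n 153 mid [0.4474 0.0917] z 0.06184225847402114 fit [0.4509 0.0881] r 0.0315
lid n 150 mid [0.4303 0.3282] z 0.019611968039882077 fit [0.4342 0.3215] r 0.0410
can n 243 mid [ 0.6135 -0.1197] z 0.09861774357384956 fit [ 0.6147 -0.1211] r 0.0417
left (array([0.6119, 0.2134]), np.float64(0.040331441672068674)) ((357.54998779296875, 184.5), 11.020638465881348)
right (array([ 0.6181, -0.2265]), np.float64(0.03917614501759458)) ((263.0, 268.0), 17.46434783935547)
pink 0 [-0.0509  0.3256  1.8927 -0.      0.9233 -0.0509]
pink 34 [-0.0509  0.3256  1.8927  0.      0.9233 -0.6443]
pink 90 [-0.0509  0.3256  1.8927 -0.      0.9233 -1.6217]
pink -90 [-0.0509  0.3256  1.8927 -0.      0.9233  1.5199]
pink 140 [-0.0509  0.3256  1.8927 -0.      0.9233 -2.4944]
pink 146 None
pink 180 None
pink 214 [-0.0509  0.3256  1.8927  0.      0.9233  2.4973]
pink -140 [-0.0509  0.3256  1.8927 -0.      0.9233  2.3926]
left 0 [ 0.2965  0.3844  1.8108 -0.      0.9464  0.2965]
left 34 [ 0.2965  0.3844  1.8108  0.      0.9464 -0.2969]
left 90 [ 0.2965  0.3844  1.8108 -0.      0.9464 -1.2743]
left -90 [ 0.2965  0.3844  1.8108 -0.      0.9464  1.8673]
left 140 [ 0.2965  0.3844  1.8108 -0.      0.9464 -2.1469]
left 146 [ 0.2965  0.3844  1.8108 -0.      0.9464 -2.2517]
left 180 None
left 214 None
left -140 None
```

```bash
cat > go.py <<'E'
from meas import *
from cell import manip,inverse_kinematics as ik,cams,order
def rv(deg):
    a=np.radians(deg);y=np.array([np.cos(a),np.sin(a),0]);x=np.array([0,0,-1.]);return R.from_matrix(np.c_[x,y,np.cross(x,y)]).as_rotvec()
def snap(name,fn):
    s=manip.state();c=cams.capture(name);cv2.imwrite(f"pics/{fn}.png",c["image"])
    return c,((s["tool_pos"],s["tcp_rot"]) if name=="wrist" else None)
def rim(c,tool,xy,lo,hi,rad):
    C=cloud(c,tool);m=(np.hypot(C[...,0]-xy[0],C[...,1]-xy[1])<rad)&(C[...,2]>lo)&(C[...,2]<hi)
    P=C[m];f,_=ell(c,m,(lo+hi)/2,tool)
    print("rim n",len(P),"mid",(P[:,:2].max(0)+P[:,:2].min(0))/2,"z",np.median(P[:,2]),"fit",f[0],"r %.4f"%f[1]);return f
def st():
    s=manip.state();print("t %.1f"%s["clock"],s["tool_pos"],"w %.4f"%s["gripper_width"],"F",s["contact_force"])
    return s
E
python3 - <<'E'
from go import *
manip.move_pose([.615,-.0064,.24],rv(214));st()
c,t=snap("wrist","w1");rim(c,t,(.615,-.0064),.084,.097,.05);rim(c,t,(.614,-.1166),.094,.105,.06)
E
```

```text
t 2.7 [ 0.6151 -0.0058  0.24  ] w 0.0882 F [-0.1105  0.3839  0.3654]
rim n 545 mid [ 0.6156 -0.0079] z 0.08917036151943214 fit [ 0.6159 -0.0084] r 0.0257
rim n 1199 mid [ 0.6148 -0.1182] z 0.09914703328837454 fit [ 0.6148 -0.1182] r 0.0396
```

View pics/w1.png

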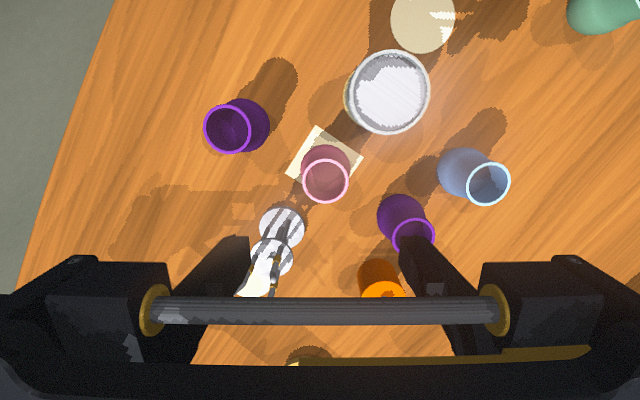

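The wrist view shows the pink gourd's rim at (325,180), between the straw stand at (275,240) and the canister at (388,92). The purple look-alikes at (235,127) and (413,235) are clearly violet. All three cameras agree on the pink gourd to about 2 mm, so I'll grasp it.

Run:
```python
from go import *
import cv2
a=cv2.imread("pics/w1.png")[40:260,180:540];cv2.imwrite("pics/w1c.png",cv2.resize(a,None,fx=2,fy=2))
p=[.615,-.0073]
manip.move_linear([*p,.12],rate=.2)
manip.move_linear([*p,.054],rate=.08)
st();manip.set_gripper(.03,force=20);st()
manip.move_linear([*p,.06],rate=.05);st()
c,t=snap("wrist","w2")
```

```text
t 4.5 [ 0.6155 -0.0073  0.0544] w 0.0881 F [ 0.8478 -0.1443  0.3766]
t 5.2 [ 0.6151 -0.0073  0.0541] w 0.0511 F [ 1.1094 -0.1648  0.2466]
t 5.4 [ 0.615  -0.0073  0.0601] w 0.0512 F [-0.1013  0.6045 -2.7324]
```

View pics/w1c.png

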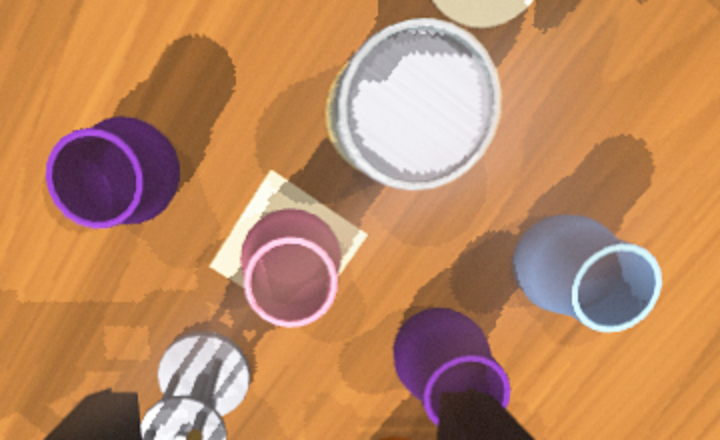

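View pics/w2.png

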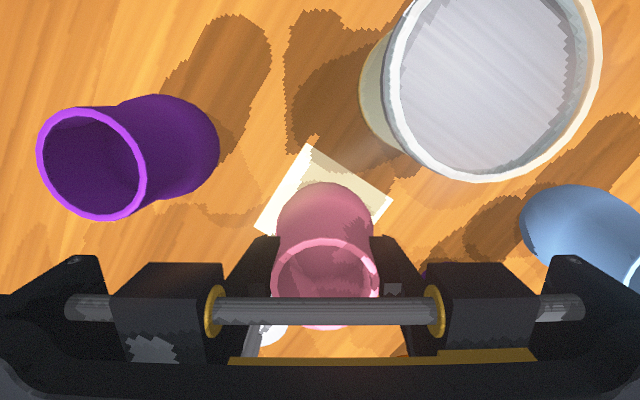

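```bash
cat >> go.py <<'E'
def cork(c,t,p):
    hsv=cv2.cvtColor(c["image"],cv2.COLOR_BGR2HSV);C=cloud(c,t)
    m=(hsv[...,1]<85)&(hsv[...,2]>110)&(abs(C[...,2])<.012)&(np.hypot(C[...,0]-p[0],C[...,1]-p[1])<.055)
    f,e=ell(c,m,0,t);print("cork",f,e,m.sum());return f
E
python3 - <<'E'
from go import *
manip.move_linear([.615,-.0073,.30],rate=.3)
manip.move_pose([.59,.16,.30],rv(19));st()
c,t=snap("wrist","w3")
cork(c,t,(.6145,.2138))
c,t=snap("top","t3")
cork(c,t,(.6145,.2138))
E
```

```text
t 8.7 [0.5899 0.1598 0.2996] w 0.0513 F [-0.241   0.03   -3.9586]
cork (array([0.6147, 0.2136]), np.float64(0.039964804327801966)) ((350.3428039550781, 130.04148864746094), 26.227802276611328) 2104
cork (array([0.6244, 0.2052]), np.float64(0.029271070068322903)) ((240.5, 177.0), 10.259242057800293) 47
```

View pics/w3.png

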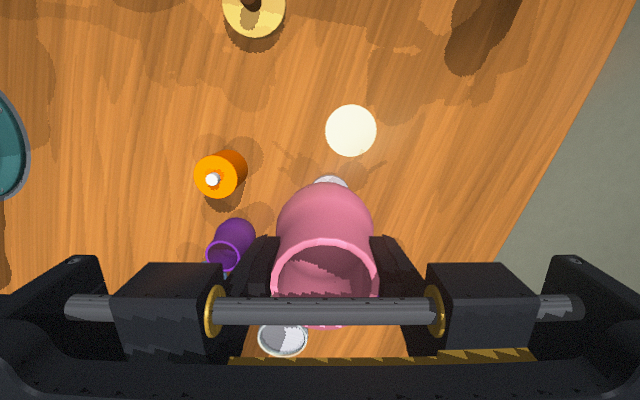

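The wrist view shows the pink gourd held, the left cork at (350,130) and the lid at (253,8). The cork centre comes out at (0.6147, 0.2136), which agrees with the top view.

Run:
```python
from go import *
p=[.6147,.2137]
manip.move_pose([*p,.29],rv(19))
manip.move_linear([*p,.075],rate=.2)
manip.move_linear([*p,.0547],rate=.05);st()
manip.set_gripper(.086);st()
manip.move_linear([*p,.20],rate=.2)
c,t=snap("wrist","w4");rim(c,t,p,.084,.097,.05)
# to mint
m=[.458,-.3545]
manip.move_pose([*m,.24],rv(-40));st()
c,t=snap("wrist","w5");rim(c,t,m,.084,.097,.05);cork(c,t,(.619,-.2263))
c,t=snap("top","t5");rim(c,t,p,.085,.097,.05);cork(c,t,p)
```

```text
t 10.9 [0.6143 0.2136 0.0541] w 0.0510 F [ 1.0408 -0.2653 -2.893 ]
t 11.6 [0.6147 0.2137 0.0548] w 0.0861 F [-0.1326 -0.2141 -0.3529]
rim n 736 mid [0.6147 0.2139] z 0.08910741628363528 fit [0.6144 0.2148] r 0.0258
t 14.6 [ 0.4585 -0.3538  0.2399] w 0.0862 F [-0.3928  0.1055 -0.2788]
rim n 548 mid [ 0.4577 -0.3558] z 0.08925039346914929 fit [ 0.458  -0.3554] r 0.0257
cork (array([ 0.6191, -0.2269]), np.float64(0.03960664888591716)) ((358.5, 6.0625), 33.060707092285156) 2065
rim n 154 mid [0.6137 0.2143] z 0.08900821104311935 fit [0.6136 0.2135] r 0.0256
cork (array([0.6164, 0.2185]), np.float64(0.04394932775704089)) ((229.10000610351562, 186.5), 20.402544021606445) 442
```

View pics/w4.png

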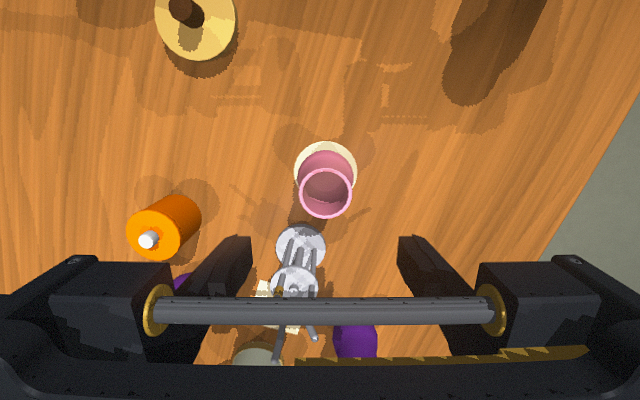

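View pics/w5.png

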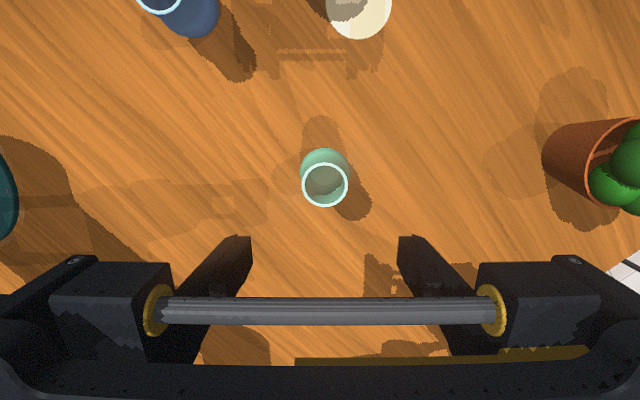

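View pics/t5.png

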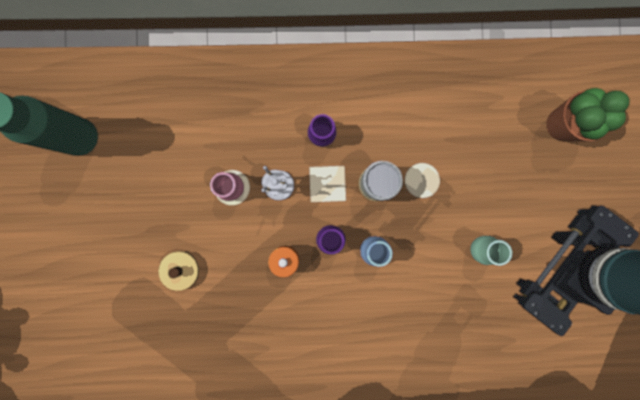

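The pink gourd stands on the left cork, about 0.5 mm off. The mint gourd is at (324,185) in the wrist view, with no rival near it. The right cork is at (358,6), giving (0.619, -0.2267).

Run:
```python
from go import *
m=[.458,-.3549];p=[.6192,-.2266]
manip.move_linear([*m,.10],rate=.2)
manip.move_linear([*m,.054],rate=.08)
manip.set_gripper(.03,force=20);st()
manip.move_linear([*m,.22],rate=.25);st()
manip.move_pose([*p,.22],rv(-22))
manip.move_linear([*p,.075],rate=.2)
manip.move_linear([*p,.0547],rate=.05);st()
manip.set_gripper(.086);st()
manip.move_linear([*p,.22],rate=.2)
c,t=snap("wrist","w6");rim(c,t,p,.084,.097,.05);rim(c,t,(.614,-.118),.094,.105,.06)
# to pot
m=[.448,.0945]
manip.move_pose([*m,.24],rv(12));st()
c,t=snap("wrist","w7");rim(c,t,m,.06,.068,.05)
c,t=snap("top","t7");rim(c,t,p,.085,.097,.05);rim(c,t,(.614,-.118),.095,.105,.06)
hsv=cv2.cvtColor(c["image"],cv2.COLOR_BGR2HSV)
k=((hsv[...,1]<85)&(hsv[...,2]>110));k[:,:304]=0;k[:,350:]=0;k[:160]=0;k[206:]=0
pts=np.argwhere(k)[:,::-1].astype(np.float32);r=cv2.minAreaRect(pts);print(r,onplane(c,[r[0]],0))
```

```text
t 16.9 [ 0.458  -0.3549  0.0542] w 0.0516 F [-0.641   0.8938  1.1073]
t 17.7 [ 0.457  -0.3541  0.2181] w 0.0516 F [-0.8349 -0.1168 -2.8299]
t 20.0 [ 0.6189 -0.2264  0.0542] w 0.0511 F [ 0.1297 -0.2189 -2.5355]
t 20.6 [ 0.6192 -0.2266  0.0548] w 0.0860 F [-0.1461 -0.082   0.3085]
rim n 633 mid [ 0.619  -0.2279] z 0.08916367190014574 fit [ 0.6193 -0.2269] r 0.0257
rim n 1403 mid [ 0.6149 -0.1184] z 0.09911901726219685 fit [ 0.6148 -0.1185] r 0.0395
t 23.0 [0.4487 0.094  0.2401] w 0.0858 F [-0.0548  0.3378 -0.1093]
rim n 1962 mid [0.4487 0.0947] z 0.06347574566851857 fit [0.4485 0.0951] r 0.0315
rim n 158 mid [ 0.6184 -0.2278] z 0.08909498351242362 fit [ 0.6178 -0.2272] r 0.0257
rim n 246 mid [ 0.6144 -0.1168] z 0.09900996150825059 fit [ 0.6138 -0.1166] r 0.0396
((327.00067138671875, 183.51783752441406), (36.155521392822266, 36.22690200805664), 87.95458984375) [[ 0.6174 -0.0058  0.    ]]
```

View pics/w6.png

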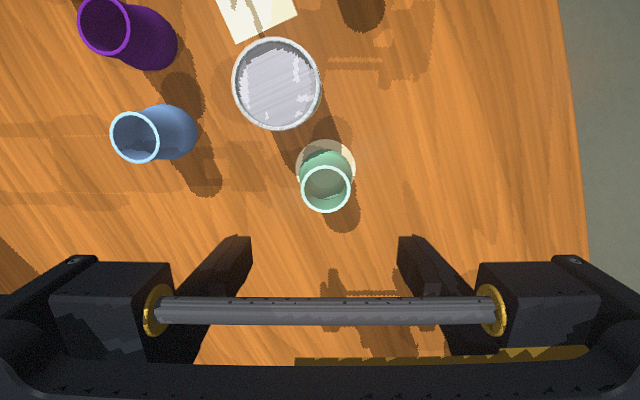

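View pics/w7.png

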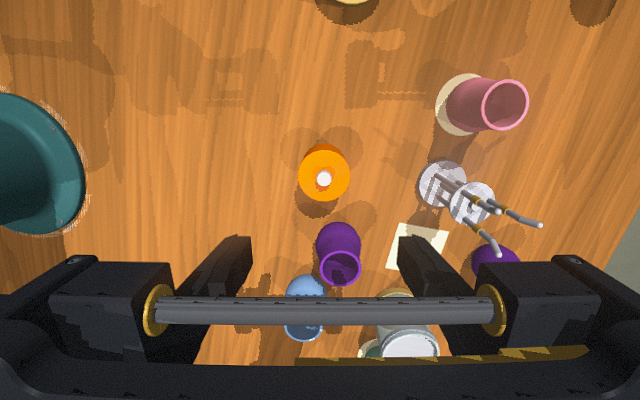

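View pics/t7.png

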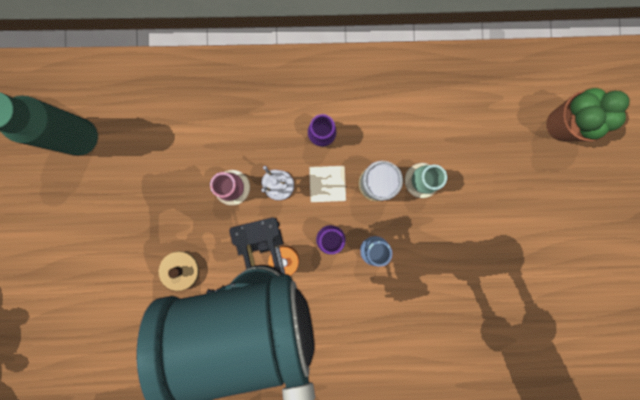

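The mint gourd stands centred on the right cork. The orange pot is at (324,175) in the wrist view with its white knob, and is the only orange thing in sight. I'll take it next.

Run:
```python
from go import *
m=[.4485,.0949];p=[.617,-.0063]
manip.move_linear([*m,.10],rate=.2)
manip.move_linear([*m,.024],rate=.08);st()
manip.set_gripper(.04,force=20);st()
manip.move_linear([*m,.25],rate=.25);st()
manip.move_pose([*p,.25],rv(214));st()
c,t=snap("wrist","w8")
manip.move_linear([*p,.06],rate=.2)
manip.move_linear([*p,.0247],rate=.05);st()
c,t=snap("wrist","w9")
```

```text
t 25.1 [0.4491 0.095  0.0245] w 0.0862 F [-0.3365 -0.2798  0.0282]
t 25.6 [0.4487 0.0949 0.0243] w 0.0617 F [-0.1467  0.0959  3.0649]
t 26.6 [0.4473 0.0947 0.2481] w 0.0615 F [-0.5286 -0.2068 -0.772 ]
t 28.8 [ 0.6168 -0.0061  0.2497] w 0.0615 F [ 0.0226 -0.3462 -1.3973]
t 30.8 [ 0.6169 -0.0063  0.0243] w 0.0617 F [ 0.0756 -0.5386 -1.3423]
```

View pics/w9.png

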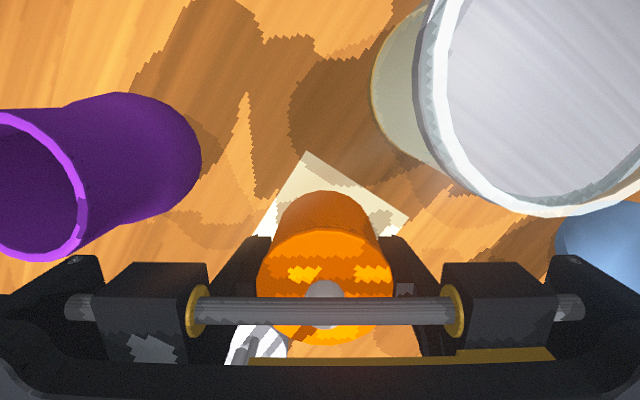

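The pot sits on the square cork, still held, and the wrist force is normal. I'll release it and go to the lid.

Run:
```python
from go import *
p=[.617,-.0063]
manip.set_gripper(.086);st()
manip.move_linear([*p,.26],rate=.2)
c,t=snap("wrist","w10");rim(c,t,p,.06,.068,.05);rim(c,t,(.614,-.118),.094,.105,.06)
m=[.431,.329]
manip.move_pose([*m,.22],rv(30));st()
manip.set_gripper(.06)
c,t=snap("wrist","w11");rim(c,t,m,.018,.026,.06);rim(c,t,m,.048,.056,.03)
c,t=snap("top","t11");rim(c,t,p,.06,.068,.05);rim(c,t,(.614,-.118),.095,.105,.06)
```

```text
t 31.4 [ 0.6171 -0.0063  0.0248] w 0.0856 F [ 0.2738 -0.0347  0.2656]
rim n 1795 mid [ 0.6169 -0.0067] z 0.06340479057684589 fit [ 0.6174 -0.007 ] r 0.0315
rim n 1038 mid [ 0.6147 -0.1183] z 0.09915546395868097 fit [ 0.6148 -0.1183] r 0.0395
t 34.8 [0.4313 0.3288 0.22  ] w 0.0861 F [-0.1642 -0.843   0.4568]
rim n 3112 mid [0.431  0.3312] z 0.02151107375067321 fit [0.4309 0.3314] r 0.0424
rim n 314 mid [0.4312 0.331 ] z 0.05147723921963987 fit [0.431  0.3315] r 0.0116
rim n 614 mid [ 0.6162 -0.0052] z 0.06361885611270046 fit [ 0.6166 -0.005 ] r 0.0313
rim n 246 mid [ 0.6144 -0.1168] z 0.09913002015523248 fit [ 0.6139 -0.1166] r 0.0395
```

View pics/w11.png

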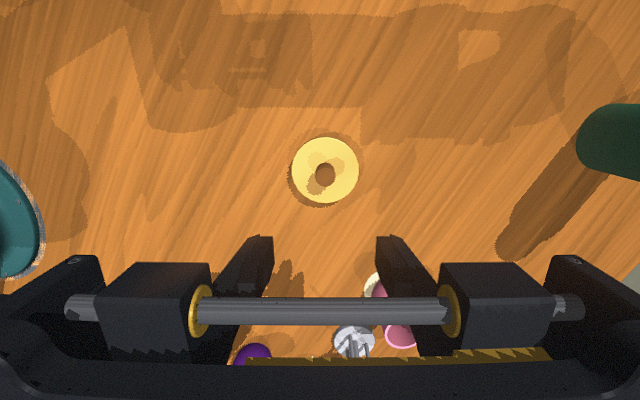

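View pics/t11.png

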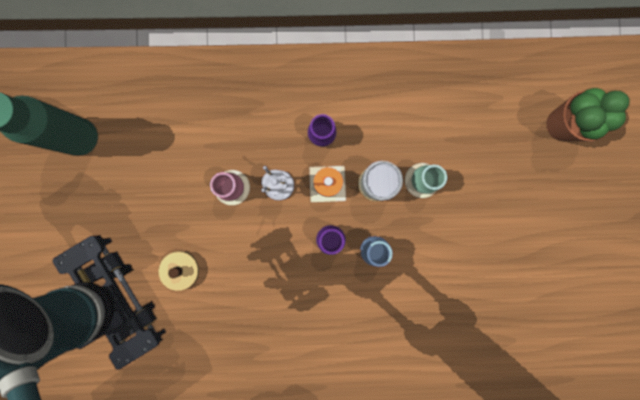

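The pot is centred on the square cork. The lid is at (324,170), with its knob at (325,173). I'll take it by the knob.

Run:
```python
from go import *
m=[.431,.3309];p=[.6146,-.1179]
manip.move_linear([*m,.09],rate=.2)
manip.move_linear([*m,.028],rate=.06);st()
manip.set_gripper(.01,force=20);st()
manip.move_linear([*m,.27],rate=.2);st()
manip.move_pose([.6146,-.1179,.27],rv(-11));s=st()
c,t=snap("wrist","w12")
q=s["tool_pos"];dz=q[2]-.028;rim(c,t,q[:2],.012+dz,.028+dz,.06)
rim(c,t,p,.094,.105,.06)
```

```text
t 37.5 [0.4314 0.3312 0.0284] w 0.0602 F [0.1412 0.6443 0.256 ]
t 38.1 [0.431  0.3309 0.0281] w 0.0235 F [0.3302 0.1561 0.2692]
t 39.5 [0.4302 0.3304 0.2683] w 0.0232 F [-1.0173 -0.0252 -1.898 ]
t 41.2 [ 0.6146 -0.1167  0.27  ] w 0.0232 F [ 0.165  -0.2494 -1.9228]
rim n 8211 mid [ 0.6148 -0.1153] z 0.2632925728110642 fit [ 0.6153 -0.1146] r 0.0424
rim n 384 mid [ 0.6155 -0.1027] z 0.09923650053078861 fit [ 0.6151 -0.1174] r 0.0393
```

View pics/w12.png

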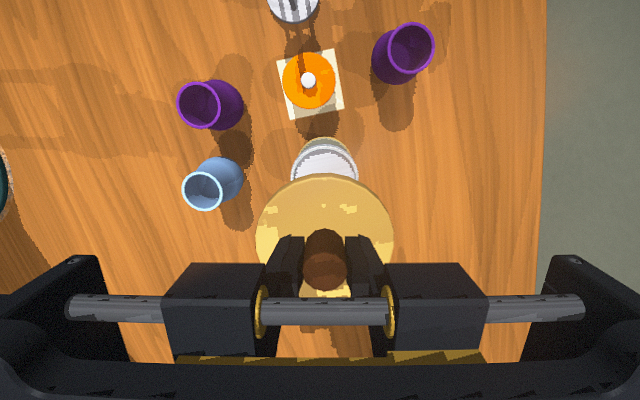

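```bash
python3 - <<'E'
from go import *
p=[.6143,-.119]
manip.move_linear([*p,.15],rate=.15);manip.dwell(.3);s=st()
c,t=snap("wrist","w13");C=cloud(c,t)
q=s["tool_pos"];dz=q[2]-.028;f=rim(c,t,q[:2],.014+dz,.028+dz,.06)
m=(np.hypot(C[...,0]-q[0],C[...,1]-q[1])<.042)&(np.hypot(C[...,0]-q[0],C[...,1]-q[1])>.018)&(abs(C[...,2]-dz-.021)<.008)
P=C[m];A=np.c_[P[:,:2]-q[:2],np.ones(len(P))];print("plane",np.linalg.lstsq(A,P[:,2]-dz,rcond=None)[0])
c,t=snap("top","t13");rim(c,t,q[:2],.014+dz,.028+dz,.06)
c,t=snap("scene","s13")
E
python3 -c "
import cv2
a=cv2.imread('pics/s13.png')[120:300,200:440]
cv2.imwrite('pics/s13c.png',cv2.resize(a,None,fx=3,fy=3))"
```

```text
t 42.5 [ 0.6149 -0.1192  0.151 ] w 0.0232 F [ 0.1624 -0.3325 -0.9657]
rim n 8152 mid [ 0.6152 -0.1177] z 0.1443436290864216 fit [ 0.6156 -0.1167] r 0.0420
plane [ 0.0018 -0.001   0.0214]
rim n 357 mid [ 0.6162 -0.0919] z 0.14401355920452374 fit [ 0.6197 -0.0929] r 0.0262
```

View pics/s13c.png

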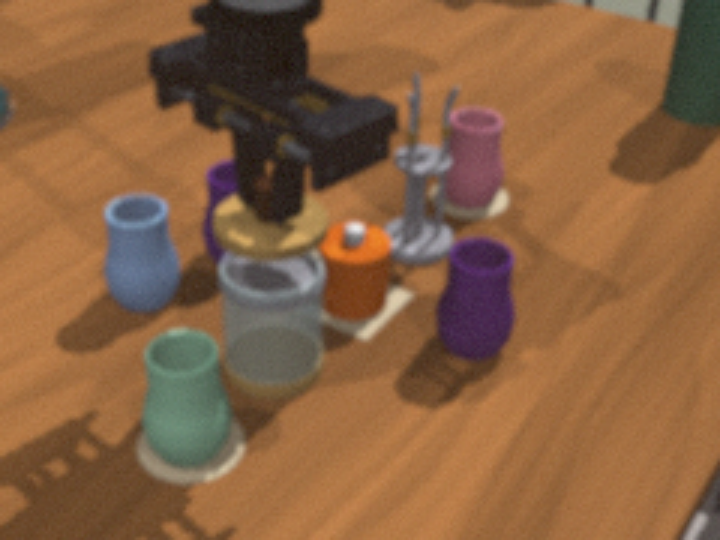

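The lid is level and measured about 1 mm from the canister's axis. I'll lower it while watching the force.

Run:
```python
from go import *
p=[.6141,-.1190]
manip.move_linear([*p,.130],rate=.06)
for z in (.126,.123,.1205,.119,.1183):
    manip.move_linear([*p,z],rate=.03);s=st()
    if s["contact_force"][2]>4: break
c,t=snap("wrist","w14");q=s["tool_pos"]
rim(c,t,p,.104,.118,.06)
c,t=snap("scene","s14")
a=c["image"][120:300,200:440];cv2.imwrite("pics/s14c.png",cv2.resize(a,None,fx=3,fy=3))
```

```text
t 43.5 [ 0.6141 -0.119   0.1259] w 0.0235 F [ 0.2218  0.5867 -0.9975]
t 43.7 [ 0.6139 -0.119   0.1228] w 0.0233 F [-0.1494 -0.0679 -1.5478]
t 44.0 [ 0.6139 -0.119   0.1203] w 0.0235 F [-0.2897 -0.2145 -0.2729]
t 44.2 [ 0.614  -0.119   0.1189] w 0.0232 F [-0.1057 -0.0573 -0.5239]
t 44.5 [ 0.6141 -0.119   0.1182] w 0.0237 F [-0.7668  0.1751 -1.3102]
rim n 8135 mid [ 0.6143 -0.1176] z 0.1115874366422184 fit [ 0.6148 -0.1167] r 0.0421
```

View pics/s14c.png

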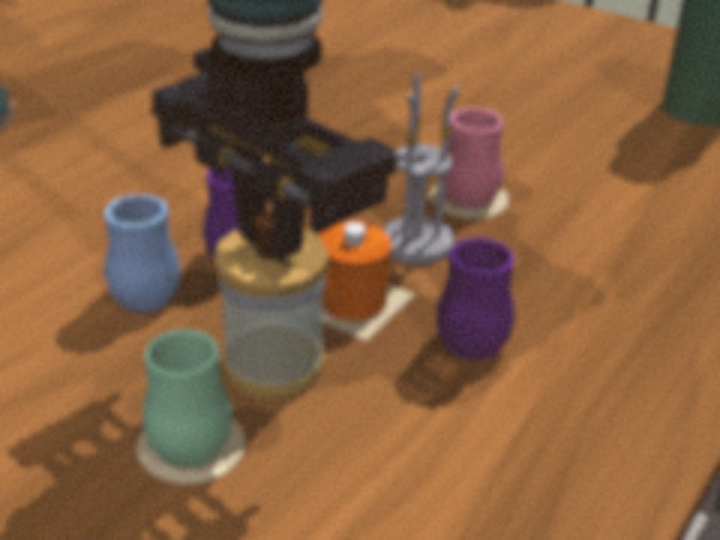

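Disc top is at 0.1116 m against 0.112 m seated, and the plug is in the mouth with no side load. I'll release, retreat and check everything.

Run:
```python
from go import *
p=[.6141,-.1190]
manip.move_linear([*p,.1178],rate=.03);st()
manip.set_gripper(.06);st()
manip.move_linear([*p,.28],rate=.2)
c,t=snap("wrist","w15");rim(c,t,p,.104,.118,.06);rim(c,t,p,.136,.147,.03)
manip.move_pose([.42,.30,.35],rv(30));manip.dwell(.5);st()
c,t=snap("top","t15")
for n,a in dict(lid=((.614,-.1179),.104,.118,.06),pink=((.6147,.2137),.085,.097,.05),mint=((.6192,-.2266),.085,.097,.05),pot=((.617,-.0063),.06,.068,.05),blue=((.4628,-.1053),.085,.097,.05)).items():
    print(n);rim(c,t,*a)
C=cloud(c);q=C.reshape(-1,3);s=q[(np.hypot(*(q[:,:2]-[.616,.104]).T)<.055)&(q[:,2]>.006)&(q[:,2]<.03)];print("straw foot",s.min(0),s.max(0))
c,t=snap("scene","s15")
```

```text
t 44.8 [ 0.6142 -0.119   0.1181] w 0.0235 F [-0.275  -0.1259  0.1333]
t 45.5 [ 0.6141 -0.119   0.1178] w 0.0601 F [-0.2557 -0.0213 -0.1682]
rim n 3701 mid [ 0.615  -0.1186] z 0.11152674637929566 fit [ 0.615  -0.1185] r 0.0427
rim n 386 mid [ 0.6148 -0.1187] z 0.14132204649601074 fit [ 0.6149 -0.1181] r 0.0118
t 48.7 [0.4201 0.2999 0.35  ] w 0.0600 F [-0.6399 -0.8321 -0.2729]
lid
rim n 1254 mid [ 0.6145 -0.1173] z 0.11159599438435924 fit [ 0.6139 -0.1171] r 0.0427
pink
rim n 156 mid [0.6137 0.2143] z 0.08925396202266278 fit [0.6136 0.2135] r 0.0256
mint
rim n 156 mid [ 0.6185 -0.2277] z 0.08921851320753371 fit [ 0.618  -0.2273] r 0.0257
pot
rim n 620 mid [ 0.6162 -0.0051] z 0.06352390779394784 fit [ 0.6166 -0.0051] r 0.0313
blue
rim n 156 mid [ 0.4626 -0.1049] z 0.08913457866435404 fit [ 0.4628 -0.1053] r 0.0255
straw foot [0.5821 0.0741 0.0064] [0.6481 0.136  0.0268]
```

View pics/s15.png

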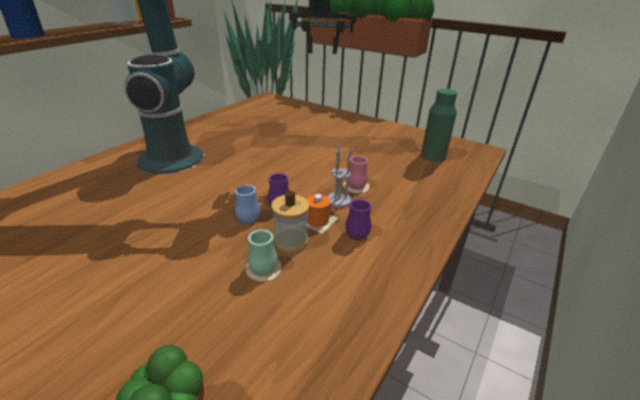

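View pics/t15.png

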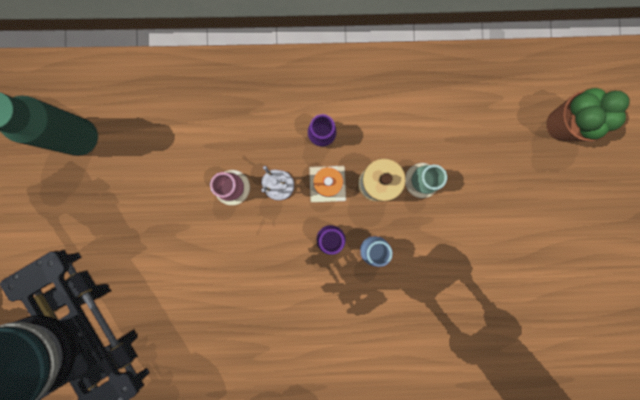

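Both views show the row complete: lid on the canister at (383,180) in the top view, pot at (328,182), mint at (428,180) and pink at (229,186). The blue gourd and straw stand haven't moved.

```bash
python3 -c "
from cell import order;print(order.close_job())"
```

```text
the job is handed in; nothing more can be done
None
```

The mate row is laid out and the job is handed in, finished at about 49 s of the 112 s allowed. I moved the pink gourd off the square cork to the round cork at the straw stand's end (left). Then the mint gourd went to the canister's end (right), the sugar pot to the square cork, and the lid onto the canister.

- **Gourds and pot:** all three stand upright. The wrist camera put each within about 1 mm of its cork's centre, and the top camera within about 1.5 mm.
- **Lid:** its disc top is at 0.1115 m against 0.112 m when fully seated. It is level and within about 0.5 mm of the canister's axis.
- **Left in place:** the blue gourd, the canister and the straw stand read the same before and after, to within 2 mm. I did not touch the purple look-alikes.
- **Disagreements:** the top and wrist cameras differed by 1–2 mm on raised rims, which is within their stated calibration. While the gripper held the lid, some top-camera readings were blocked by the arm, so I ignored those.

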